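Square a board into the corner jig and close the sliding stop

ROBOT

A 6-joint arm with a two-finger parallel gripper is mounted at the origin on the work surface. World frame = base frame: x ahead of the robot, y to its left, z up, the work surface at z = 0. Lengths are in m, angles in rad, forces in N, time in s.
With the tool pointing down it reaches from about 0.35 to 0.975 m from the base axis. Payload 4.9 kg.
Tool frame: the origin (TCP) lies at the very end of the fingers, on their centre line; the grasp point (between the pads) lies 19 mm behind it (ctrl.grip_point_offset is the distance from the TCP to the grasp point, in m); z points along the fingers, y is the line along which they close (so a half turn about z gives the same grasp; the last joint's range is limited). The gripper opens to 85 mm and grips with 20 to 120 N. Pads are 22 mm wide; open, the fingers measure 114 mm over their backs; the gripper's body (76 mm by 85 mm) begins 54 mm behind the grasp point. The pads swing forward as they close: fully open they stand 13 mm farther back than shut.
Start: joints at [1.065, 0.053, 1.613, -0, 1.476, -0.119], TCP at [0.236, 0.579, 0.231] pointing down, gripper open.
Joint ranges: [-3.01, 3.01], [-1.01, 2.22], [0.06, 2.58], [-1.02, 4.17], [0.09, 2.62], [-3.14, 3.14]. Speed limits (rad/s): [2.57, 2.57, 3.14, 3.14, 3.14, 3.14].

INTERFACE

Orientations are given as a rotation vector (axis times angle).
In Python, from station import ctrl gives the robot as it stands.
- The arm moves only by the tool send_rows, never from a script. Its argument "rows" is a list of rows, each a list of 3 entries, a list of its own where there are three numbers: the finger opening in cm, from 0 to 8.54, then the shift along the tool's x, y, z in cm, then the turn about the tool's z in degrees. A call has 1 to 10 rows; each row shifts and turns the commanded pose from where the row before left it, along the tool's axes as they then stand; what a row does not reach is not made up. A row lasts 1/8 s, in which the tool goes at most 62.5 mm and 10.7 degrees, less where a joint would pass 70% of its speed; a pose out of reach is approached as far as the arm can. A call with a gripper value outside its range is refused whole. The fingers move at their own pace and stop on an object; "newtons" is the grip in N (left out, the last holds). Time passes only in rows, so rows that do not move let the fingers close. It gives the time, the measured TCP pose, the force, the opening and the grip force at its end, in the units of the state.
- ctrl.get_obs(): the state, without advancing time (a new reading comes with each control period).
- ctrl.get_image(name): name is "scene" or "top" or "wrist"; returns a dict with "frame" (480x640x3 uint8, red, green, blue), "range_z" (480x640 float32, m along the optical axis (not along the pixel's ray), 0 where there is no reading), "fx", "fy", "cx", "cy" (pixels), "k1" (the pictures are not rectified: a ray, as slopes to the right and down, at radius r is drawn at 1 + k1 r^2 times it, then the intrinsics apply), "cam_to_world" (4x4, takes a point from camera to world coordinates). Camera axes: x right, y down, z forward; pixel columns grow to the right and rows downward; lengths in m; the calibration is good to about 2 mm. A picture is of the moment at which its call begins.
- ctrl.finish_job(): hands the job in; it is judged then, once.
The state is a dict: "t": time; "q": joint angles; "dq": joint speeds; "effort": joint torques, N m; "tool_pos": TCP position; "tool_rot": TCP orientation; "contact_force": force on the tool from outside, world axes, zero at the start; "wrist_torque": the same for the moment, N m; "opening": finger opening in m; "grip_force": force on a finger pad.
Only numpy, scipy, OpenCV 4.12 (cv2) and the standard library are available. Lean on these libraries where they do the work, as an engineer would, in place of code of your own. Each camera call takes 0.05 s, during which the arm holds its last target. There are 200 camera calls.

TASK

Push the light-wood board with the two dark dots along the table until its long edge lies flush against the long aluminium bar of the corner jig and its short end against the jig's end bar, and slide the red stop along the bar up against the board's other end, so that the board is held snugly between them. Only push with the fingers: move the stop from behind without pinching it, do not lift or tip the board, and leave everything else on the table where it is. Finish with the hand clear of everything.

Things in the scene. Friction and masses are not known exactly. Their poses are not given: they have to be found in the camera images.
- jig: L-shaped aluminium corner jig fixed to the table, bars 22 mm wide and 24 mm high. Origin at the inside corner, at table height. The inner face of the long bar is its plane x = 0 (bar from y = -323 to +22 mm, lying on the +x side); the inner face of the short end bar is its plane y = 0 (bar from x = -62 to +22 mm, lying on the +y side). The board belongs in the quarter x < 0, y < 0.
- board: Plain light-wood board, 90 mm along its x axis, 130 mm along its y axis, 18 mm thick, with two small dark dots on top, about 0.13 kg, lying loose and flat on the table in the jig's inner quarter, up to 0.25 rad out of square with it. Origin at the centre of its underside.
- stop: Red sliding stop on the long bar: a block with a black rubber face (4 mm) towards the board, 72 mm wide across the jig's x (from x = -73 to -1 mm in the jig's frame), 25 mm thick along y in all, its top 35 mm above the table, with a tab reaching over the bar. Origin in the middle of the face that meets the board, at table height; axes like the jig's.
- stop_face (a point): Middle of the red stop's flat face that meets the board's short end, 18 mm above the table. The stop slides only along the jig's y: its face starts 225 to 255 mm from the end bar's inner face and can go to 100 mm from it. It slides stiffly (about 2 N) and stays where it is left.
- stop_back (a point): Middle of the red stop's outer face, on the other side (25 mm towards the jig's -y from stop_face), 18 mm above the table: the face to push on. This point lies at x = -37 mm in the jig's frame.
- pod_a: black and grey square suction pod, 70 x 70 x 50 mm; bystander. Origin at the centre of its underside.
- pod_b: second suction pod like pod_a; bystander. Origin at the centre of its underside.
- tool_holder: steel router tool holder standing upright, 62 mm across, 105 mm high; bystander. Origin at the centre of its underside.
- edge_roll: orange roll of edge banding lying flat, 90 mm across, 22 mm high; bystander. Origin at the centre of its underside.
- glue: yellow glue bottle, 56 mm across, 130 mm high; bystander. Origin at the centre of its underside.
- offcut: plywood strip 40 x 160 x 18 mm, long along its y axis; bystander. Origin at the centre of its underside.
- screwdriver: blue-handled screwdriver, 200 mm long, lying along its x axis; bystander. Origin at the middle of its length, lying on the table.
Things that resemble listed ones, but are neither listed nor needed, are in the scene too. What is meant by the board is not yellow, and is the larger of those in its own colour.

How it is judged:
By the outcome, as a careful person would: the job done as asked, in the order asked, and still so for the second after the job is handed in, with the robot touching nothing.
It also fails if it takes over 58 s, if anything falls off the work surface, if the arm or the gripper's body presses on something with over 40 N, if the wrist force passes 120 N, or if a joint passes its speed limit or range.

## Working session

There is one attempt and no reset: what is moved stays moved. The work goes in short steps, Python scripts to look and compute and a tool call to move; the robot and the scene stay as the last step left them, time stands still between calls to the robot, and variables do not carry over. Pictures are saved under pics/ and viewed, at most 10 in all, crops included, and the job is handed in when it is done.

Besides the shell and the picture viewer there is one more tool, called after ">>>" by a JSON object that holds its "name" and its "arguments", one argument or row to a line. send_rows: Moves the arm, as the interface text tells. Its arguments: {"type":"object","properties":{"rows":{"type":"array","items":{"type":"array"}},"newtons":{"type":"number"}},"required":["rows"]}

```bash
ls; mkdir -p pics; python3 - <<'E'
from station import ctrl
import cv2,pickle
for n in ("top","scene"):
    d=ctrl.get_image(n); pickle.dump(d,open(f"{n}0.pkl","wb")); cv2.imwrite(f"pics/{n}0.png",d["frame"][:,:,::-1])
    print(n,d["fx"],d["cx"],d["cy"],d["k1"],d["cam_to_world"].round(3).tolist())
o=ctrl.get_obs();print(o["t"],o["tool_pos"],o["tool_rot"],o["opening"])
E
```

```text
pics
top 544.0572547048168 309.8380915542948 235.29557707600614 -0.045843793429260454 [[0.01, -0.983, 0.181, 0.314], [-1.0, -0.009, 0.005, 0.038], [-0.003, -0.181, -0.984, 1.447], [0.0, 0.0, 0.0, 1.0]]
scene 437.99092857271177 323.7330937395572 242.4302535815422 -0.07376753493376746 [[0.758, 0.491, -0.429, 1.025], [0.653, -0.57, 0.499, -0.528], [0.0, -0.658, -0.753, 0.867], [0.0, 0.0, 0.0, 1.0]]
0.1 [0.23546274 0.57832551 0.23018213] [-6.03590561e-01 -3.08248160e+00  2.81608232e-03] 0.08535074873870199
```

View pics/top0.png

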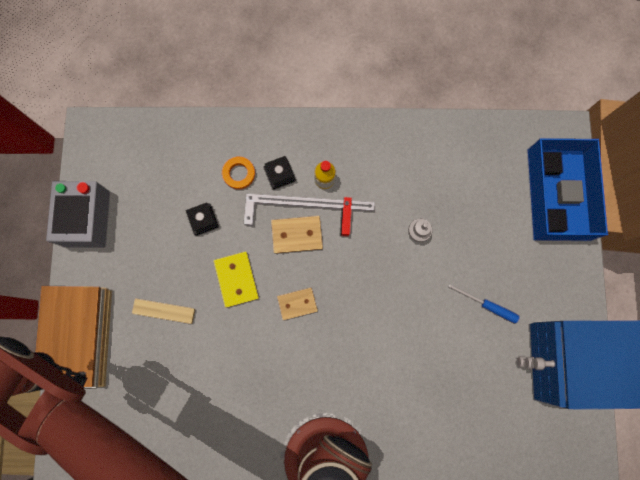

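View pics/scene0.png

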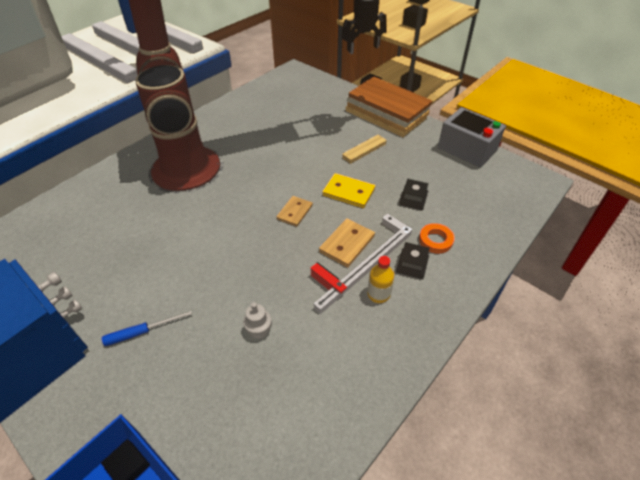

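Top view: jig corner is near (254,210), its long bar runs right to (373,206), and the stop is at (347,217). The board is at (297,235), with the yellow and smaller wooden decoys near (236,279) and (297,304). The scene view agrees. Next is a coarse measurement.

```bash
cat > h.py <<'E'
import numpy as np, cv2, pickle
from scipy.spatial.transform import Rotation as R
def cast(d,uv,z):
    uv=np.asarray(uv,float).reshape(-1,1,2)
    K=np.array([[d["fx"],0,d["cx"]],[0,d["fy"],d["cy"]],[0,0,1]])
    # r' = r(1+k1 r^2)
    n=cv2.undistortPoints(uv,K,np.array([d["k1"],0,0,0]))[:,0]
    M=np.asarray(d["cam_to_world"]); v=np.c_[n,np.ones(len(n))]@M[:3,:3].T; o=M[:3,3]
    return o+v*((z-o[2])/v[:,2])[:,None]
def rangept(d,uv):
    u,v=np.round(uv).astype(int); r=d["range_z"][v-1:v+2,u-1:u+2]; r=np.median(r[r>0]) if (r>0).any() else 0
    p0=cast(d,uv,0)[0]; M=np.asarray(d["cam_to_world"]); o=M[:3,3]; w=p0-o; return o+w*r/(w@M[:3,2])
def blobs(d,lo,hi,amin):
    hsv=cv2.cvtColor(d["frame"],cv2.COLOR_RGB2HSV); m=cv2.inRange(hsv,np.array(lo),np.array(hi))
    m=cv2.morphologyEx(m,cv2.MORPH_CLOSE,np.ones((3,3)))
    c,_=cv2.findContours(m,cv2.RETR_EXTERNAL,cv2.CHAIN_APPROX_NONE)
    return [x for x in c if cv2.contourArea(x)>amin]
def rect(d,c,z):
    p=cast(d,c.reshape(-1,2),z)[:,:2]; r=cv2.minAreaRect((p*1000).astype(np.float32)); return r
E
python3 - <<'E'
from h import *
d=pickle.load(open("top0.pkl","rb"))
hsv=cv2.cvtColor(d["frame"],cv2.COLOR_RGB2HSV)
for p in [(297,225),(347,225),(310,202),(249,210),(400,180),(236,279)]: print(p,hsv[p[1],p[0]],rangept(d,p).round(4))
for lo,hi,z in [((8,60,80),(24,200,255),.018),((0,170,80),(6,255,255),.035),((174,170,80),(180,255,255),.035)]:
    for c in blobs(d,lo,hi,150): print(c.reshape(-1,2).mean(0).round(),[np.round(x,1) for x in rect(d,c,z)])
print(cast(d,[(257,208),(374,203),(254,224)],.024).round(4))
E
```

```text
(297, 225) [ 18 123 199] [0.604  0.0799 0.0184]
(347, 225) [  2 215 206] [ 0.6017 -0.053   0.0359]
(310, 202) [  4  14 144] [0.666  0.0456 0.0254]
(249, 210) [  0  12 207] [0.6434 0.2096 0.0215]
(400, 180) [ 17  24 151] [ 0.7379 -0.2024 -0.0027]
(236, 279) [ 28 233 207] [0.4575 0.2389 0.0171]
[338. 461.] [array([-21.5, -26.3]), array([133.4, 117.5]), np.float64(60.4)]
[ 14. 462.] [array([ -1.9, 783.9]), array([110.9,  88.9]), np.float64(5.2)]
[ 25. 401.] [array([143.2, 777.9]), array([68.3, 73.3]), np.float64(60.4)]
[163. 311.] [array([372.2, 427.6]), array([164.2,  41.6]), np.float64(81.0)]
[297. 304.] [array([395. ,  77.1]), array([66.7, 95.3]), np.float64(15.2)]
[ 75. 331.] [array([304.8, 672.4]), array([261.6, 211.1]), np.float64(0.1)]
[296. 234.] [array([579.3,  80.9]), array([ 93.3, 132.6]), np.float64(5.8)]
[238. 173.] [array([749.4, 242. ]), array([96.5, 89.6]), np.float64(45.4)]
[620. 165.] [array([ 794.2, -794.6]), array([151.1, 441.2]), np.float64(83.8)]
[130. 462.] [array([-14. , 482.3]), array([136.2,  43.9]), np.float64(54.9)]
[346. 215.] [array([625.3, -50.6]), array([ 21. , 101.8]), np.float64(86.1)]
[[ 0.6485  0.1879  0.024 ]
 [ 0.6652 -0.1266  0.024 ]
 [ 0.6045  0.1947  0.024 ]]
```

```bash
cat >> h.py <<'E'
def plan(o,target,head):
    """total shift in present tool axes (cm), and turn (deg) so that tool x has heading head"""
    Rm=R.from_rotvec(o["tool_rot"]).as_matrix(); s=Rm.T@(np.array(target)-o["tool_pos"])*100
    h=np.degrees(np.arctan2(Rm[1,0],Rm[0,0])); t=(h-head+180)%360-180
    return s.round(2),round(t,2),round(h,2)
E
python3 - <<'E'
from h import *
from station import ctrl
o=ctrl.get_obs(); print(plan(o,(0.50,0.03,0.33),183))
d=ctrl.get_image("wrist"); M=np.asarray(d["cam_to_world"]); T=np.eye(4);T[:3,:3]=R.from_rotvec(o["tool_rot"]).as_matrix();T[:3,3]=o["tool_pos"]
print((np.linalg.inv(T)@M).round(3), d["fx"])
E
```

```text
(array([-45.18, -40.82,  -9.92]), np.float64(-25.16), np.float64(157.84))
[[ 0.001 -0.961 -0.276  0.07 ]
 [ 1.     0.001 -0.    -0.   ]
 [ 0.    -0.276  0.961 -0.142]
 [ 0.     0.     0.     1.   ]] 413.2076613960275
```

>>> {"name": "send_rows", "arguments": {
  "rows": [
    [8.5, [-4.4, -3.5, -0.2], 0],
    [8.5, [-4.4, -3.5, -0.2], 0],
    [8.5, [-4.4, -3.5, -0.2], 0],
    [8.5, [-4.4, -3.5, -0.2], 0],
    [8.5, [-4.4, -3.5, -0.2], 0],
    [8.5, [-4.4, -3.5, -0.2], 0],
    [8.5, [-4.4, -3.5, -0.2], 0],
    [8.5, [-4.4, -3.5, -0.2], 0],
    [8.5, [-4.4, -3.5, -0.2], 0],
    [8.5, [-4.4, -3.5, -0.2], 0]
  ]
}}

```text
t: 1.4
tool_pos: [0.5117, 0.0869, 0.2512]
tool_rot: [0.604, 3.083, 0.0]
contact_force: [0.5, 0.0, 0.7]
opening: 0.0849
grip_force: 0.0
```

>>> {"name": "send_rows", "arguments": {
  "rows": [
    [8.5, [-4.9, -4.3, 0], 0],
    [8.5, [0, 0, 0], -8.4],
    [8.5, [0, 0, 0], -8.4],
    [8.5, [0, 0, 0], -8.4],
    [8.5, [0, 0, 0], 0],
    [8.5, [0, 0, 0], 0]
  ]
}}

```text
t: 2.15
tool_pos: [0.5391, 0.0328, 0.2511]
tool_rot: [0.08, -3.14, -0.0]
contact_force: [-1.0, 0.0, 0.6]
opening: 0.0852
grip_force: 0.0
```

```bash
python3 - <<'E'
from h import *
from station import ctrl
o=ctrl.get_obs(); print(o["t"],o["tool_pos"],plan(o,(0.54,0.03,0.25),183))
d=ctrl.get_image("wrist"); pickle.dump((o,d),open("w1.pkl","wb")); cv2.imwrite("pics/w1.png",d["frame"][:,:,::-1])
E
```

```text
2.15 [0.53905013 0.03284587 0.25110289] (array([-0.08, -0.29,  0.11]), np.float64(-0.07), np.float64(-177.07))
```

View pics/w1.png

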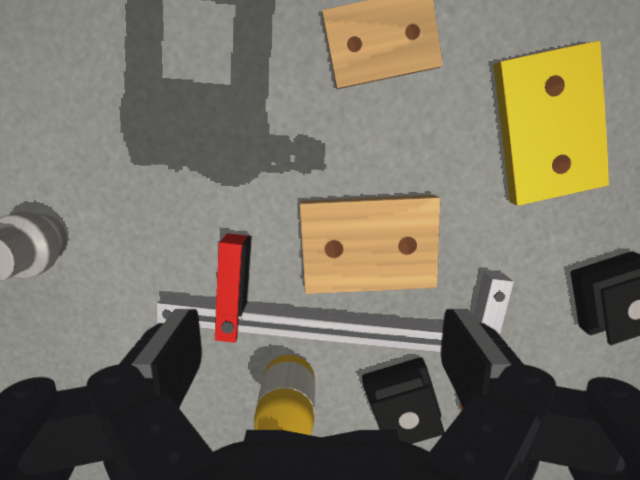

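Wrist view: the board's corners are about (300,200), (439,195), (437,288) and (305,293). The stop is at (230,288), the long bar runs (160,305) to (443,340), and the end bar is at (495,300). Glue and a pod sit beyond the bar. Now I'll extract edges.

```bash
python3 - <<'E'
from h import *
o,d=pickle.load(open("w1.pkl","rb"))
g=cv2.cvtColor(d["frame"],cv2.COLOR_RGB2GRAY)
for u in (190,280,360,430): print(u,[int(x) for x in g[285:350,u]])
print("endbar row305",[int(x) for x in g[305,465:520]])
print("col 495",[int(x) for x in g[265:310,495]])
for lo,hi,z,a in [((8,60,80),(24,200,255),.018,3000),((0,170,80),(6,255,255),.035,800)]:
    for c in blobs(d,lo,hi,a):
        r=rect(d,c,z); print(c.reshape(-1,2).mean(0).round(),[np.round(x,1) for x in r],cv2.boxPoints(r).round(1).tolist())
for p in [(360,220),(228,270),(430,338),(265,322),(492,310)]: print(p,rangept(d,p).round(4))
E
```

```text
190 [149, 153, 154, 153, 151, 148, 148, 146, 139, 133, 110, 93, 91, 90, 90, 91, 90, 89, 92, 90, 92, 114, 175, 162, 87, 34, 21, 24, 22, 22, 20, 21, 21, 20, 19, 19, 21, 21, 21, 24, 20, 21, 18, 23, 21, 20, 19, 22, 24, 19, 21, 22, 20, 22, 21, 23, 23, 21, 19, 22, 20, 20, 22, 21, 19]
280 [151, 150, 148, 146, 145, 146, 146, 144, 143, 143, 144, 146, 149, 149, 151, 151, 150, 147, 125, 94, 89, 90, 91, 90, 90, 90, 90, 89, 91, 90, 96, 138, 180, 197, 201, 204, 203, 198, 166, 116, 90, 88, 88, 94, 139, 182, 197, 199, 199, 199, 193, 167, 152, 152, 152, 152, 150, 148, 146, 144, 113, 97, 94, 94, 94]
360 [176, 171, 170, 173, 175, 171, 158, 150, 149, 150, 150, 147, 146, 145, 145, 146, 148, 151, 152, 151, 150, 147, 145, 144, 144, 145, 144, 123, 95, 90, 89, 88, 88, 90, 90, 90, 90, 90, 95, 134, 181, 202, 205, 205, 204, 200, 176, 124, 90, 89, 89, 92, 122, 177, 196, 197, 197, 197, 197, 168, 154, 151, 150, 150, 152]
430 [174, 169, 156, 146, 142, 141, 140, 140, 141, 141, 140, 139, 141, 144, 144, 143, 142, 143, 143, 143, 142, 141, 142, 143, 142, 142, 141, 142, 142, 140, 140, 140, 143, 142, 106, 89, 84, 88, 89, 
[... 787 characters left out ...]
100000381469727], [616.5999755859375, 150.60000610351562]]
[381.  40.] [array([395.,  77.]), array([65.1, 92.9]), np.float64(14.8)] [[351.70001220703125, 113.5999984741211], [375.3999938964844, 23.700000762939453], [438.3999938964844, 40.29999923706055], [414.70001220703125, 130.1999969482422]]
[228. 288.] [array([621.9, -50.4]), array([ 22.9, 108.9]), np.float64(84.9)] [[566.7000122070312, -57.0], [675.0999755859375, -66.69999694824219], [677.2000122070312, -43.79999923706055], [568.7000122070312, -34.20000076293945]]
(360, 220) [0.5529 0.0698 0.0177]
(228, 270) [ 0.6024 -0.05    0.0351]
(430, 338) [0.6694 0.1494 0.0228]
(265, 322) [ 0.6591 -0.0165  0.0243]
(492, 310) [0.6356 0.2072 0.0235]
```

```bash
python3 - <<'E'
from h import *
o,d=pickle.load(open("w1.pkl","rb"))
g=cv2.cvtColor(d["frame"],cv2.COLOR_RGB2GRAY).astype(int)
P=[]
for u in list(range(260,420,8)):
    col=g[:,u]; v=next(v for v in range(298,345) if col[v]<110 and col[v+1]>=110 or (col[v]<140 and col[v+1]>=140 and col[v-3]<110))
    P.append((u,v+ (140-col[v])/max(1,col[v+1]-col[v])))
W=cast(d,P,.024); k=np.polyfit(W[:,1],W[:,0],1); print("bar x = %.5f*y + %.5f"%tuple(k), np.std(W[:,0]-np.polyval(k,W[:,1])))
E=[]
for v in range(288,320,4):
    row=g[v]; u=next(u for u in range(476,500) if row[u]<145<=row[u+1]); E.append((u+(145-row[u])/(row[u+1]-row[u]),v))
We=cast(d,E,.024); print(We.round(4).tolist())
th=-np.arctan(k[0]); print("jig yaw deg",np.degrees(th))
# frame
ex=np.array([np.cos(th),np.sin(th)]);ey=np.array([-ex[1],ex[0]])
s=(We[:,:2]@ey).mean(); p0=np.array([k[1],0]); t=s-p0@ey; O=p0+t*ey; print("origin",O.round(4), (We[:,:2]@ey).round(4))
np.save("jig.npy",[O[0],O[1],th])
c=[x for x in blobs(d,(8,60,80),(24,200,255),3000) if x.reshape(-1,2)[:,1].mean()>150][0]
b=cast(d,c.reshape(-1,2),.018)[:,:2]; J=(b-O)@np.c_[ex,ey]; 
r=cv2.minAreaRect((J*1000).astype(np.float32)); print("board in jig",r,cv2.boxPoints(r).round(1).tolist())
c=blobs(d,(0,170,80),(6,255,255),800)[0]
J=(cast(d,c.reshape(-1,2),.035)[:,:2]-O)@np.c_[ex,ey]; print("stop", (J.min(0)*1000).round(1),(J.max(0)*1000).round(1))
for n,p,z in [("podA",(410,400),.05),("podB",(635,310),.05)]:
    print(n,((cast(d,[p],z)[0,:2]-O)@np.c_[ex,ey]*1000).round())
E
```

```text
bar x = 0.06272*y + 0.65211 0.00029673738357084136
[[0.6122, 0.2008, 0.024], [0.6164, 0.2005, 0.024], [0.6207, 0.2002, 0.024], [0.6249, 0.2, 0.024], [0.6292, 0.1997, 0.024], [0.6335, 0.1994, 0.024], [0.6379, 0.1992, 0.024], [0.6422, 0.1989, 0.024]]
jig yaw deg -3.5887912664427946
origin [0.6645 0.1975] [0.2387 0.2387 0.2387 0.2387 0.2387 0.2387 0.2387 0.2387]
board in jig ((-80.17051696777344, -121.55044555664062), (92.77632141113281, 130.15316772460938), 9.305835723876953) [[-136.5, -64.80000305175781], [-115.4000015258789, -193.3000030517578], [-23.899999618530273, -178.3000030517578], [-44.900001525878906, -49.79999923706055]]
stop [ -81.2 -260.8] [  27.3 -237.3]
podA [ 63. -64.]
podB [-55. 134.]
```

```bash
cat >> h.py <<'E'
O_=np.load("jig.npy")
def toworld(x,y):
    c,s=np.cos(O_[2]),np.sin(O_[2]); return O_[0]+c*x-s*y, O_[1]+s*x+c*y
def tojig(p):
    c,s=np.cos(O_[2]),np.sin(O_[2]); d=np.array(p[:2])-O_[:2]; return np.array([c*d[0]+s*d[1],-s*d[0]+c*d[1]])*1000
E
python3 - <<'E'
from h import *
from station import ctrl
o=ctrl.get_obs(); print(plan(o,(*toworld(-.165,-.122),0.10),176.41), tojig(o["tool_pos"]))
E
```

```text
(array([ 4.41,  5.55, 15.12]), np.float64(6.55), np.float64(-177.04)) [-114.86425099 -172.15691469]
```

>>> {"name": "send_rows", "arguments": {
  "rows": [
    [5, [1.1, 1.4, 3.8], 0],
    [5, [1.1, 1.4, 3.8], 0],
    [5, [1.1, 1.4, 3.8], 0],
    [5, [1.1, 1.35, 3.7], 0],
    [5, [0, 0, 3], 6.55],
    [5, [0, 0, 3], 0],
    [5, [0, 0, 2.5], 0],
    [5, [0, 0, 1.1], 0],
    [5, [0, 0, 0], 0]
  ]
}}

```text
t: 3.32
tool_pos: [0.4919, 0.0859, 0.0039]
tool_rot: [-0.097, -3.139, 0.0]
contact_force: [1.1, -0.4, 0.6]
opening: 0.0497
grip_force: 0.0
```

```bash
cat > st.py <<'E'
from h import *
from station import ctrl
import sys
o=ctrl.get_obs(); print(round(o["t"],2),"jig",tojig(o["tool_pos"]).round(1),"z",round(o["tool_pos"][2]*1000,1),"head",plan(o,o["tool_pos"],176.41)[1:],"F",np.round(o["contact_force"],2),"op",round(o["opening"],4))
if len(sys.argv)>1:
    d=ctrl.get_image("wrist"); pickle.dump((o,d),open(sys.argv[1]+".pkl","wb")); cv2.imwrite(f"pics/{sys.argv[1]}.png",d["frame"][:,:,::-1])
E
python3 st.py w2
```

```text
3.33 jig [-165.3 -122.2] z 3.9 head (np.float64(0.05), np.float64(176.46)) F [ 1.06 -0.38  0.6 ] op 0.0497
```

View pics/w2.png

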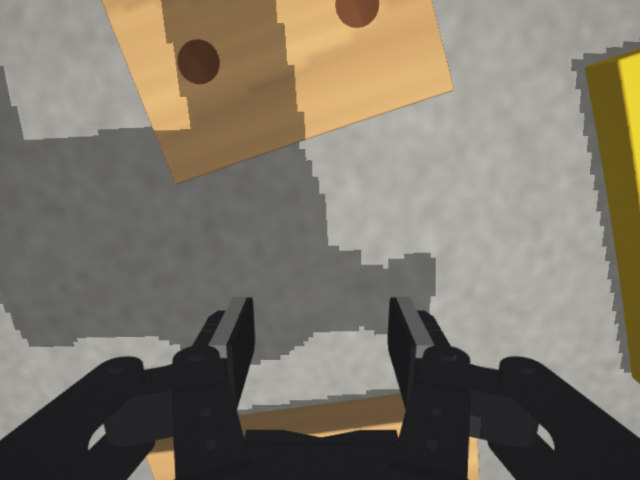

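The two fingers are squared behind the board's near long edge (bottom, around (310,400)). The small decoy behind, at about (290,80), is well clear. Pushing towards the bar.

>>> {"name": "send_rows", "arguments": {
  "rows": [
    [5, [-1, 0, 0], 0],
    [5, [-0.6, 0, 0], 0],
    [5, [-0.5, 0, 0], 0],
    [5, [-0.5, 0, 0], 0],
    [5, [-0.5, 0, 0], 0],
    [5, [-0.5, 0, 0], 0],
    [5, [-0.5, 0, 0], 0],
    [5, [-0.5, 0, 0], 0],
    [5, [-0.5, 0, 0], 0],
    [5, [-0.3, 0, 0], 0]
  ]
}}

```text
t: 4.62
tool_pos: [0.5465, 0.0825, 0.0043]
tool_rot: [-0.097, -3.14, 0.0]
contact_force: [-1.7, 0.3, 1.2]
opening: 0.0501
grip_force: 1.1
```

>>> {"name": "send_rows", "arguments": {
  "rows": [
    [5, [-0.3, 0, 0], 0],
    [5, [-0.2, 0, 0], 0],
    [5, [-0.1, 0, 0], 0]
  ]
}}

```text
t: 5.0
tool_pos: [0.5522, 0.0822, 0.0043]
tool_rot: [-0.096, -3.14, 0.0]
contact_force: [-2.0, 0.0, 1.1]
opening: 0.05
grip_force: 1.0
```

```bash
python3 st.py
```

```text
5.0 jig [-104.9 -122.1] z 4.3 head (np.float64(0.08), np.float64(176.49)) F [-1.98  0.01  1.08] op 0.05
```

>>> {"name": "send_rows", "arguments": {
  "rows": [
    [5, [-0.1, 0, 0], 0],
    [5, [-0.1, 0, 0], 0]
  ]
}}

```text
t: 5.25
tool_pos: [0.5542, 0.0821, 0.0043]
tool_rot: [-0.096, -3.14, 0.0]
contact_force: [-1.3, -0.4, 0.3]
opening: 0.0499
grip_force: 0.8
```

>>> {"name": "send_rows", "arguments": {
  "rows": [
    [5, [-0.1, 0, 0], 0],
    [5, [-0.1, 0, 0], 0]
  ]
}}

```text
t: 5.5
tool_pos: [0.5562, 0.0819, 0.0043]
tool_rot: [0.096, 3.14, -0.0]
contact_force: [-1.6, -0.3, 1.2]
opening: 0.0501
grip_force: 0.7
```

Now near the expected contact (TCP at jig x ≈ -101).

>>> {"name": "send_rows", "arguments": {
  "rows": [
    [5, [-0.1, 0, 0], 0],
    [5, [-0.1, 0, 0], 0]
  ]
}}

```text
t: 5.75
tool_pos: [0.557, 0.0819, 0.0043]
tool_rot: [-0.096, -3.136, 0.0]
contact_force: [-8.4, 0.3, 6.5]
opening: 0.0501
grip_force: 4.3
```

>>> {"name": "send_rows", "arguments": {
  "rows": [
    [5, [-0.1, 0, 0], 0],
    [5, [-0.05, 0, 0], 0]
  ]
}}

```text
t: 6.0
tool_pos: [0.557, 0.082, 0.0042]
tool_rot: [-0.096, -3.132, 0.0]
contact_force: [-13.0, -0.3, 11.2]
opening: 0.0502
grip_force: 6.6
```

```bash
python3 st.py
```

```text
6.0 jig [-100.1 -122. ] z 4.2 head (np.float64(0.09), np.float64(176.5)) F [-12.96  -0.3   11.23] op 0.0502
```

Firm contact at 13 N with TCP at x=-100, as expected for a flush 90 mm board. Backing off and looking.

>>> {"name": "send_rows", "arguments": {
  "rows": [
    [5, [0.3, 0, 0], 0],
    [5, [2, 0, 0], 0],
    [5, [1, 0, -4], 0],
    [5, [0, 0, -6], 0],
    [5, [0, 0, -6], 0],
    [5, [0, -2, -6], 0],
    [3, [0, -3, 0], 0],
    [3, [0, 0, 0], 0]
  ]
}}

```text
t: 7.0
tool_pos: [0.5246, 0.0328, 0.2249]
tool_rot: [0.1, 3.136, -0.0]
contact_force: [-0.2, -0.2, 0.1]
opening: 0.03
grip_force: 0.0
```

```bash
python3 st.py w3; python3 - <<'E'
from h import *
o,d=pickle.load(open("w3.pkl","rb")); print(o["q"].round(2))
for lo,hi,z,a in [((8,60,80),(24,200,255),.018,3000),((0,170,80),(6,255,255),.035,800)]:
    for c in blobs(d,lo,hi,a):
        J=np.array([tojig(p) for p in cast(d,c.reshape(-1,2),z)]).astype(np.float32); r=cv2.minAreaRect(J); print(c.reshape(-1,2).mean(0).round(),r[1],r[2],cv2.boxPoints(r).round(1).tolist())
E
```

```text
7.0 jig [-129.3 -173.1] z 224.9 head (np.float64(-0.06), np.float64(176.35)) F [-0.2  -0.23  0.12] op 0.03
[-0.08 -0.19  1.85 -0.    1.47 -1.59]
[370. 293.] (94.49347686767578, 130.21112060546875) 0.26446208357810974 [[-94.9000015258789, -63.599998474121094], [-94.30000305175781, -193.8000030517578], [0.20000000298023224, -193.3000030517578], [-0.4000000059604645, -63.099998474121094]]
[366.  44.] (64.64627838134766, 92.55857849121094) 18.331798553466797 [[-306.8999938964844, -103.19999694824219], [-277.70001220703125, -191.10000610351562], [-216.39999389648438, -170.8000030517578], [-245.5, -82.9000015258789]]
[232. 300.] (22.51665687561035, 75.45654296875) 83.1695785522461 [[-85.30000305175781, -258.0], [-10.300000190734863, -267.0], [-7.699999809265137, -244.6999969482422], [-82.5999984741211, -235.6999969482422]]
```

View pics/w3.png

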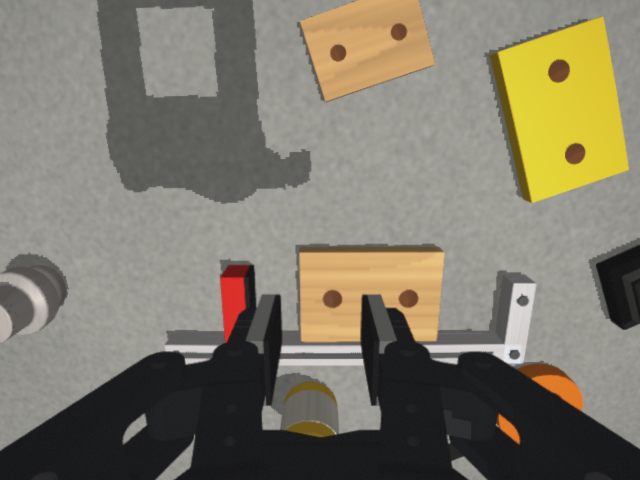

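The board now lies flush on the bar (corners ~(300,247) to (437,340)), square to 0.3°. Its left end is at y≈-193.5 and the stop face (px ~250) is near -236. Next I turn the fingers 90° and go into that gap.

>>> {"name": "send_rows", "arguments": {
  "rows": [
    [3, [-4.2, -2.1, 0], 0],
    [3, [-4.2, -2.1, 0], 0],
    [3, [0, 0, 2], 10],
    [3, [0, 0, 2], 10],
    [3, [0, 0, 2], 10],
    [3, [0, 0, 2], 10],
    [3, [0, 0, 2], 10],
    [3, [0, 0, 2], 10],
    [3, [0, 0, 2], 10],
    [3, [0, 0, 2], 10]
  ]
}}

```text
t: 8.3
tool_pos: [0.6043, -0.0118, 0.0615]
tool_rot: [-2.097, -2.337, 0.001]
contact_force: [-1.3, -0.4, -0.3]
opening: 0.03
grip_force: 0.0
```

>>> {"name": "send_rows", "arguments": {
  "rows": [
    [3, [0, 0, 0], 10],
    [3, [0, 0, 0], 0],
    [3, [0, 0, 0], 0]
  ]
}}

```text
t: 8.68
tool_pos: [0.605, -0.0124, 0.0633]
tool_rot: [-2.285, -2.156, -0.0]
contact_force: [0.0, 0.7, -0.0]
opening: 0.0299
grip_force: 0.0
```

```bash
python3 st.py w4;  python3 - <<'E'
from h import *
o,d=pickle.load(open("w4.pkl","rb")); print(plan(o,(*toworld(-.045,-.215),.065),86.41))
for lo,hi,z,a in [((8,60,80),(24,200,255),.018,2000),((0,170,80),(6,255,255),.035,800)]:
    for c in blobs(d,lo,hi,a):
        J=np.array([tojig(p) for p in cast(d,c.reshape(-1,2),z)]).astype(np.float32); r=cv2.minAreaRect(J); print(c.reshape(-1,2).mean(0).round(),J.min(0),J.max(0))
E
```

```text
8.68 jig [ -46.3 -213.3] z 63.3 head (np.float64(-89.75), np.float64(86.66)) F [ 0.04  0.69 -0.01] op 0.0299
(array([-0.18,  0.13, -0.17]), np.float64(0.25), np.float64(86.66))
[622. 251.] [  85.43905 -237.72978] [ 119.43332 -167.09714]
[327. 113.] [ -89.41057 -193.06134] [  0.26946607 -92.90748   ]
[321. 361.] [ -67.8891  -260.25424] [ -24.836111 -240.15572 ]
[448. 343.] [  -1.8160529 -248.59605  ] [  27.749992 -235.93898 ]
```

View pics/w4.png

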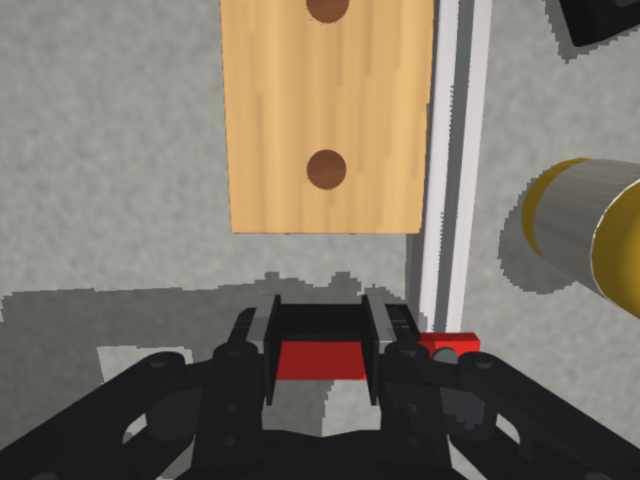

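Looking along the jig: the board's near end is at row 233, the rubber face and red stop are around rows 340–380, and the glue is at right, well clear. The fingers hang in the gap, so I descend.

>>> {"name": "send_rows", "arguments": {
  "rows": [
    [1.5, [-0.05, 0.1, 0], 0.25],
    [1.5, [0, 0, 1.5], 0],
    [1.5, [0, 0, 1.5], 0],
    [1.5, [0, 0, 1.5], 0],
    [1.5, [0, 0, 1.4], 0],
    [1.5, [0, 0, 0], 0]
  ]
}}

```text
t: 9.48
tool_pos: [0.6044, -0.0133, 0.0024]
tool_rot: [-2.291, -2.145, 0.004]
contact_force: [0.1, -0.9, 1.1]
opening: 0.0151
grip_force: 0.0
```

```bash
python3 st.py
```

```text
9.47 jig [ -46.8 -214.2] z 2.4 head (np.float64(-90.17), np.float64(86.24)) F [ 0.12 -0.92  1.1 ] op 0.0151
```

>>> {"name": "send_rows", "arguments": {
  "rows": [
    [1.5, [0.6, 0, -0.2], 0],
    [1.5, [0.6, 0, 0], 0],
    [1.5, [0.6, 0, 0], 0],
    [1.5, [0.6, 0, 0], 0],
    [1.5, [0.6, 0, 0], 0],
    [1.5, [0.6, 0, 0], 0],
    [1.5, [0.6, 0, 0], 0],
    [1.5, [0.6, 0, 0], 0],
    [1.5, [0.6, 0, 0], 0],
    [1.5, [0.6, 0, 0], 0]
  ]
}}

```text
t: 10.72
tool_pos: [0.6098, 0.0468, 0.0065]
tool_rot: [-2.293, -2.147, 0.0]
contact_force: [-0.7, -1.9, 2.2]
opening: 0.0149
grip_force: 1.2
```

>>> {"name": "send_rows", "arguments": {
  "rows": [
    [1.5, [0.4, 0, 0], 0],
    [1.5, [0.3, 0, 0], 0],
    [1.5, [0.2, 0, 0], 0]
  ]
}}

```text
t: 11.1
tool_pos: [0.6104, 0.0555, 0.0066]
tool_rot: [-2.293, -2.147, 0.0]
contact_force: [0.2, -3.0, 1.1]
opening: 0.0151
grip_force: 1.1
```

```bash
python3 st.py
```

```text
11.1 jig [ -45.1 -145.1] z 6.6 head (np.float64(-90.17), np.float64(86.24)) F [ 0.17 -3.02  1.14] op 0.0151
```

>>> {"name": "send_rows", "arguments": {
  "rows": [
    [1.5, [0.1, 0, 0], 0],
    [1.5, [0.1, 0, 0], 0],
    [1.5, [0.1, 0, 0], 0]
  ]
}}

```text
t: 11.48
tool_pos: [0.6106, 0.0583, 0.0065]
tool_rot: [-2.293, -2.147, 0.0]
contact_force: [-0.5, -1.2, 1.0]
opening: 0.0151
grip_force: 1.0
```

>>> {"name": "send_rows", "arguments": {
  "rows": [
    [1.5, [0.1, 0, 0], 0],
    [1.5, [0.05, 0, 0], 0]
  ]
}}

```text
t: 11.72
tool_pos: [0.6107, 0.0599, 0.0065]
tool_rot: [-2.293, -2.147, 0.0]
contact_force: [-0.9, -1.4, 0.9]
opening: 0.0152
grip_force: 0.9
```

>>> {"name": "send_rows", "arguments": {
  "rows": [
    [1.5, [0.1, 0, 0], 0],
    [1.5, [0.05, 0, 0], 0]
  ]
}}

```text
t: 11.98
tool_pos: [0.6107, 0.0603, 0.0066]
tool_rot: [2.292, 2.147, -0.003]
contact_force: [-1.0, -7.1, 1.5]
opening: 0.0148
grip_force: 3.4
```

>>> {"name": "send_rows", "arguments": {
  "rows": [
    [1.5, [0.1, 0, 0], 0],
    [1.5, [0.05, 0, 0], 0]
  ]
}}

```text
t: 12.22
tool_pos: [0.6108, 0.0603, 0.0066]
tool_rot: [2.29, 2.146, -0.006]
contact_force: [-1.8, -11.5, 2.5]
opening: 0.0147
grip_force: 5.7
```

```bash
python3 st.py
```

```text
12.22 jig [ -45.  -140.3] z 6.6 head (np.float64(-90.13), np.float64(86.28)) F [ -1.81 -11.46   2.5 ] op 0.0147
```

Seated against the end bar at 11 N (TCP y=-140.3, expected -141). Backing off, lifting and checking.

>>> {"name": "send_rows", "arguments": {
  "rows": [
    [1.5, [-0.3, 0, 0], 0],
    [1.5, [-2, 0, 0], 0],
    [1.5, [-1, 0, -4], 0],
    [1.5, [0, 0, -6], 0],
    [1.5, [0, 0, -6], 0],
    [1.5, [0, 0, -4], 0],
    [1.5, [0, 0, 0], 0],
    [1.5, [0, 0, 0], 0]
  ]
}}

```text
t: 13.22
tool_pos: [0.6081, 0.0296, 0.2053]
tool_rot: [-2.292, -2.146, 0.002]
contact_force: [-0.4, -0.4, -1.1]
opening: 0.0148
grip_force: 0.0
```

```bash
python3 st.py w5;  python3 - <<'E'
from h import *
o,d=pickle.load(open("w5.pkl","rb")); print(plan(o,(*toworld(-.037,-.290),.065),86.41))
for lo,hi,z,a in [((8,60,80),(24,200,255),.018,2000),((0,170,80),(6,255,255),.035,800)]:
    for c in blobs(d,lo,hi,a):
        J=np.array([tojig(p) for p in cast(d,c.reshape(-1,2),z)]).astype(np.float32); r=cv2.minAreaRect(J); print(c.reshape(-1,2).mean(0).round(),J.min(0),J.max(0),r[1:])
E
```

```text
13.22 jig [ -45.8 -171.1] z 205.3 head (np.float64(-90.19), np.float64(86.22)) F [-0.43 -0.36 -1.11] op 0.0148
(array([-11.89,   0.95,  14.03]), np.float64(-0.19), np.float64(86.22))
[505. 246.] [  69.68326 -237.07884] [ 145.64679 -165.68777] ((67.17402648925781, 72.40223693847656), 56.53511047363281)
[ 63. 168.] [-303.34885 -188.54546] [-209.47736  -82.7148 ] ((69.9371337890625, 92.32730865478516), 18.41349220275879)
[323.  79.] [ -90.29824 -129.75366] [ -0.03035604 -13.408277  ] ((116.17837524414062, 90.25743103027344), 89.82946014404297)
[321. 310.] [ -63.393467 -259.8472  ] [ -29.991753 -239.87953 ] ((19.96364402770996, 33.401756286621094), 89.91498565673828)
[389. 307.] [ -12.135302 -260.12943 ] [  27.737658 -237.34927 ] ((22.663278579711914, 39.93800735473633), 89.63655853271484)
[539. 272.] [ 109.38885 -238.38805] [ 154.89667 -197.3649 ] ((35.38705062866211, 47.45574951171875), 57.324012756347656)
```

View pics/w5.png

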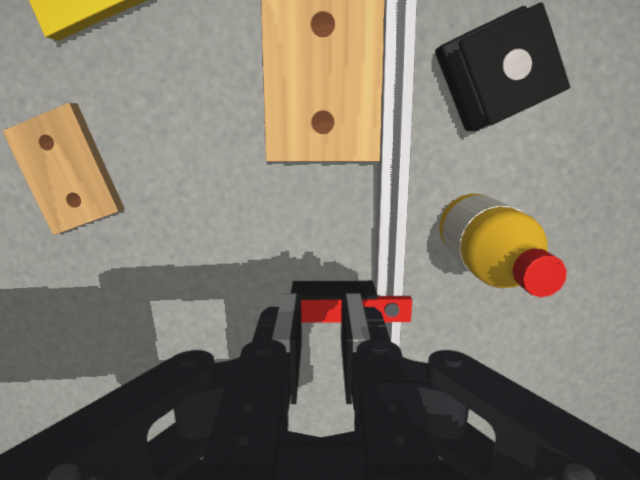

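Board seated: x from -90.3 to 0, end at y=-129.8. The stop's red part spans y -260 to -240 (rows 297–322). Moving behind the stop.

>>> {"name": "send_rows", "arguments": {
  "rows": [
    [1.5, [-4, 0.35, 0], -0.2],
    [1.5, [-4, 0.3, 0], 0],
    [1.5, [-4, 0.3, 0], 0],
    [1.5, [0, 0, 4], 0],
    [1.5, [0, 0, 5], 0],
    [1.5, [0, 0, 5], 0],
    [1.5, [0, 0, 0], 0]
  ]
}}

```text
t: 14.15
tool_pos: [0.605, -0.0891, 0.059]
tool_rot: [-2.28, -2.143, 0.012]
contact_force: [-0.5, -0.1, 0.7]
opening: 0.0149
grip_force: 0.0
```

```bash
python3 st.py
```

```text
14.15 jig [ -41.5 -289.8] z 59.0 head (np.float64(-89.98), np.float64(86.43)) F [-0.49 -0.05  0.74] op 0.0149
```

>>> {"name": "send_rows", "arguments": {
  "rows": [
    [1.5, [0, 0, 2], 0],
    [1.5, [0, 0, 2], 0],
    [1.5, [0, 0, 1.3], 0],
    [1.5, [0, 0, 0], 0]
  ]
}}

```text
t: 14.65
tool_pos: [0.6098, -0.0902, 0.0123]
tool_rot: [-2.288, -2.15, 0.002]
contact_force: [0.6, 0.3, 1.1]
opening: 0.0151
grip_force: 0.0
```

```bash
python3 st.py
```

```text
14.65 jig [ -36.6 -290.6] z 12.3 head (np.float64(-89.97), np.float64(86.44)) F [0.57 0.33 1.1 ] op 0.0151
```

>>> {"name": "send_rows", "arguments": {
  "rows": [
    [1.5, [1.3, 0, 0], 0],
    [1.5, [0.6, 0, 0], 0],
    [1.5, [0.7, 0, 0], 0],
    [1.5, [0.7, 0, 0], 0],
    [1.5, [0.7, 0, 0], 0],
    [1.5, [0.7, 0, 0], 0],
    [1.5, [0.7, 0, 0], 0],
    [1.5, [0.7, 0, 0], 0],
    [1.5, [0.7, 0, 0], 0],
    [1.5, [0.7, 0, 0], 0]
  ]
}}

```text
t: 15.9
tool_pos: [0.6154, -0.0152, 0.0136]
tool_rot: [2.289, 2.151, 0.0]
contact_force: [1.3, -2.2, 1.3]
opening: 0.015
grip_force: 1.1
```

>>> {"name": "send_rows", "arguments": {
  "rows": [
    [1.5, [0.7, 0, 0], 0],
    [1.5, [0.7, 0, 0], 0],
    [1.5, [0.7, 0, 0], 0],
    [1.5, [0.7, 0, 0], 0],
    [1.5, [0.6, 0, 0], 0],
    [1.5, [0.5, 0, 0], 0],
    [1.5, [0.3, 0, 0], 0]
  ]
}}

```text
t: 16.77
tool_pos: [0.6178, 0.0266, 0.0135]
tool_rot: [-2.289, -2.151, 0.0]
contact_force: [1.1, -2.4, 0.9]
opening: 0.0151
grip_force: 1.0
```

```bash
python3 st.py
```

```text
16.77 jig [ -35.9 -173.4] z 13.5 head (np.float64(-89.96), np.float64(86.45)) F [ 1.09 -2.45  0.89] op 0.0151
```

>>> {"name": "send_rows", "arguments": {
  "rows": [
    [1.5, [0.2, 0, 0], 0],
    [1.5, [0.2, 0, 0], 0],
    [1.5, [0.1, 0, 0], 0],
    [1.5, [0.1, 0, 0], 0]
  ]
}}

```text
t: 17.27
tool_pos: [0.6182, 0.0323, 0.0135]
tool_rot: [-2.289, -2.151, 0.0]
contact_force: [1.0, -2.2, 0.5]
opening: 0.0148
grip_force: 1.0
```

>>> {"name": "send_rows", "arguments": {
  "rows": [
    [1.5, [0.1, 0, 0], 0],
    [1.5, [0.05, 0, 0], 0]
  ]
}}

```text
t: 17.52
tool_pos: [0.6183, 0.0338, 0.0135]
tool_rot: [-2.289, -2.151, 0.0]
contact_force: [1.6, -2.3, 0.4]
opening: 0.0151
grip_force: 1.0
```

>>> {"name": "send_rows", "arguments": {
  "rows": [
    [1.5, [0.1, 0, 0], 0],
    [1.5, [0.05, 0, 0], 0]
  ]
}}

```text
t: 17.77
tool_pos: [0.6184, 0.0346, 0.0135]
tool_rot: [2.289, 2.151, -0.002]
contact_force: [-0.4, -6.1, 1.0]
opening: 0.0152
grip_force: 3.0
```

```bash
python3 st.py
```

```text
17.77 jig [ -35.9 -165.4] z 13.5 head (np.float64(-89.96), np.float64(86.45)) F [-0.37 -6.05  1.03] op 0.0152
```

>>> {"name": "send_rows", "arguments": {
  "rows": [
    [1.5, [0.1, 0, 0], 0],
    [1.5, [0.05, 0, 0], 0]
  ]
}}

```text
t: 18.02
tool_pos: [0.6184, 0.0347, 0.0136]
tool_rot: [2.287, 2.15, -0.005]
contact_force: [-1.3, -9.9, 0.9]
opening: 0.0149
grip_force: 5.3
```

>>> {"name": "send_rows", "arguments": {
  "rows": [
    [1.5, [-0.2, 0, 0], 0],
    [1.5, [-2, 0, 0], 0],
    [1.5, [-2, 0, -2], 0],
    [1.5, [0, 0, -6], 0],
    [1.5, [0, 0, -6], 0],
    [1.5, [2, 0, -5], 0],
    [1.5, [5, 0, 0], 0],
    [1.5, [0, 0, 0], 0],
    [1.5, [0, 0, 0], 0]
  ]
}}

```text
t: 19.15
tool_pos: [0.6201, 0.0638, 0.204]
tool_rot: [2.29, 2.151, -0.0]
contact_force: [-0.5, 1.0, -0.3]
opening: 0.0151
grip_force: 0.0
```

```bash
python3 st.py w6;  python3 - <<'E'
from h import *
o,d=pickle.load(open("w6.pkl","rb"))
for lo,hi,z,a in [((8,60,80),(24,200,255),.018,2000),((0,170,80),(6,255,255),.035,800)]:
    for c in blobs(d,lo,hi,a):
        J=np.array([tojig(p) for p in cast(d,c.reshape(-1,2),z)]).astype(np.float32); r=cv2.minAreaRect(J); print(c.reshape(-1,2).mean(0).round(),J.min(0),J.max(0),r[1:])
E
```

```text
19.15 jig [ -36.  -136.2] z 204.0 head (np.float64(-89.99), np.float64(86.42)) F [-0.54  0.95 -0.31] op 0.0151
[485. 293.] [  68.70341 -246.41809] [ 143.87032 -171.19061] ((67.23097229003906, 73.94699096679688), 43.4750862121582)
[ 58. 209.] [-301.70038 -188.25285] [-208.86746   -81.507904] ((70.96906280517578, 92.3895263671875), 18.45053482055664)
[310. 116.] [ -90.17377 -129.811  ] [ 0.06069976 -0.08790701] ((129.7071990966797, 90.21905517578125), 89.94524383544922)
[515. 327.] [ 106.68115 -253.95036] [ 151.22475 -209.41014] ((35.54401779174805, 49.33753967285156), 50.39830017089844)
[339. 227.] [ -72.113335 -154.26668 ] [  27.757246 -132.6624  ] ((99.86119079589844, 21.585493087768555), 0.13378676772117615)
```

View pics/w6.png

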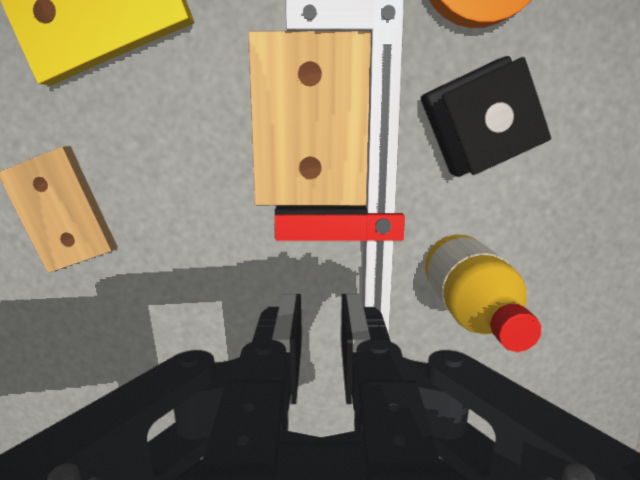

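Board (252–371, 32–205) is flush with both bars to within about 0.2 mm. The stop's rubber face touches its end at row 206, the bystanders haven't moved, and the hand is 0.2 m up. Handing in.

```bash
python3 -c "
from station import ctrl
print(ctrl.finish_job())"
```

```text
the job is handed in; nothing more can be done
None
```

The job is handed in at about 19 s: the board sits flush against both jig bars (within about 0.2 mm in the last picture), the red stop is snug against its other end, nothing else appears to have moved, and the hand is clear.

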